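Clamp a change gear with the torque-limiting knob

ROBOT

A 6-joint arm with a two-finger parallel gripper is mounted at the origin on the work surface. World frame = base frame: x ahead of the robot, y to its left, z up, the work surface at z = 0. Lengths are in m, angles in rad, forces in N, time in s.
With the tool pointing down it reaches from about 0.35 to 0.85 m from the base axis. Payload 8.1 kg.
Tool frame: the origin (TCP) lies on the centre line of the jaws, within the pads' length; the fingertips stand ahead of it and the grasp point (between the pads) is the TCP (arm.tips_ahead is the z of the fingertips in the tool frame, in m); z points along the fingers, y is the line along which they close (so a half turn about z gives the same grasp; the last joint's range is limited). The gripper opens to 85 mm and grips with 20 to 120 N. Pads are 22 mm wide; open, the fingers measure 114 mm over their backs; the gripper's body (76 mm by 85 mm) begins 54 mm behind the grasp point. The pads swing forward as they close: fully open they stand 13 mm farther back than shut.
Start: joints at [1.174, 0.13, 1.488, -0, 1.523, -0.085], TCP at [0.184, 0.571, 0.213] pointing down, gripper open.
Joint ranges: [-2.96, 2.96], [-0.89, 2.26], [0.02, 2.5], [-1.34, 4.48], [0, 2.73], [-2.66, 2.66]. Speed limits (rad/s): [2.39, 2.39, 2.79, 3.14, 3.14, 3.14].

INTERFACE

Orientations are given as a 3x3 rotation matrix whose columns are the frame's x, y, z axes.
In Python, from rig import arm, vision, workorder gives the robot as it stands.
- The arm moves only by the tool drive_tool, never from a script. Its argument "targets" is one flat list of numbers, 5 for each row, row after row: the shift along the tool's x, y, z normalised to -1 to 1, where 1 is 20 mm, then the turn about the tool's z normalised to -1 to 1, where 1 is 120 degrees, then the opening, from -1 (shut) to 1 (fully open). In form: [x, y, z, twist, jaw, x, y, z, twist, jaw, ...]. A call has 1 to 5 rows; each row shifts and turns the commanded pose from where the row before left it, along the tool's axes as they then stand; what a row does not reach is not made up. A row lasts 1/10 s, in which the tool goes at most 50 mm and 8.59 degrees, less where a joint would pass 70% of its speed; a pose out of reach is approached as far as the arm can. A call with a number of a shift or a turn outside -1 to 1 is refused whole. A call with a gripper value outside its range is refused whole. The fingers move at their own pace and stop on an object; "newtons" is the grip in N (left out, the last holds). Time passes only in rows, so rows that do not move let the fingers close. It gives the time, the measured TCP pose, the force, the opening and the grip force at its end, in the units of the state.
- arm.get_state(): the state, without advancing time (a new reading comes with each control period).
- vision.get_image(name): name is "side" or "top"; returns a dict with "pixels" (384x512x3 uint8, red, green, blue), "camera_matrix" (3x3 intrinsics, pixels), "extrinsics" (4x4, takes a point from camera to world coordinates). Camera axes: x right, y down, z forward; pixel columns grow to the right and rows downward; lengths in m; the calibration is good to about 2 mm. A picture is of the moment at which its call begins. There is no depth.
- workorder.job_done(): hands the job in; it is judged then, once.
The state is a dict: "t": time; "joint_positions": joint angles; "qvel": joint speeds; "effort": joint torques, N m; "tool_pos": TCP position; "tool_rot": TCP orientation; "wrist_force": force on the tool from outside, world axes, zero at the start; "moment": the same for the moment, N m; "opening": opening from 0.0 (shut) to 1.0 (fully open); "finger_force": force on a finger pad.
Only numpy, scipy, OpenCV 4.12 (cv2) and the standard library are available. Lean on these libraries where they do the work, as an engineer would, in place of code of your own. Each camera call takes 0.05 s, during which the arm holds its last target. There are 200 camera calls.

TASK

Set the bright steel gear with the brass hub over the spigot of the blue clamping fixture, fully down on the plate and without ramming it, and let go. Then turn the fixture's black torque-limiting knob clockwise (seen from above) until its clutch slips with the brass jaw pressing on the gear, stop straight away (at most about 20 degrees of slip), and let go. Leave the other things on the bench where they stand.

Things in the scene. Friction and masses are not known exactly. Their poses are not given: they have to be found in the camera images.
- gear: The gear to clamp: bright steel toothed disc, 62 mm across, 16 mm thick, with a brass hub (28 mm diameter) rising to 48 mm above the underside; a 20 mm bore runs right through; about 0.4 kg. Stands on the bench, hub up. Origin: centre of the underside, z along the bore. Grip the hub about 38 mm above the origin, so that the fingertips clear the disc.
- fixture: Clamping fixture fixed to the bench: blue base plate 100 x 235 mm, 12 mm thick, with an upright steel spigot, 17 mm diameter to 28 mm above the bench, then tapering, ending at 34 mm. Origin: on the spigot's axis at bench height. Jaw, then green gearbox (64 mm square, top 42 mm above the bench) and knob lie towards its own -y, the knob's axis at y = -125 mm.
- jaw: Brass clamp jaw, 34 x 34 x 14 mm, 13.5 mm above the bench, driven by a rack towards the spigot (fixture's +y) as the pointer disc turns clockwise. Origin: bottom centre of the face that presses on the gear's rim. It starts open, 4 to 15 mm short of a centred gear; the angle at which it grips is different each time: feel for it.
- pointer: Aluminium disc, 64 mm diameter, 8 mm thick, under the knob, a red line along its x axis: the driven side of the clutch, turning with the knob until the clutch slips. Origin: centre of its underside on the knob's axis, 42.5 mm above the bench. Its shaft is springy, 5 N m/rad. About 0.26 N m turns it while the jaw runs free; the jaw stays where it is left.
- knob: Black torque-limiting bar knob, yellow line on top: bar 50 mm long (its x), 14 mm wide (y), 10 to 42 mm above the origin, in line with the red line at first. Origin: on its upright axis, 50.5 mm above the bench. Clockwise from above closes the jaw, 0.35 to 1.3 rad to the slip. No click: torque rises from 0.26 to 0.46 N m, then stays there as the knob slips round on the disc; no end stop.
- dark_gear: Bystander: dark steel gear without hub, 74 mm across, 22 mm thick, lying flat. Origin: centre of the underside.
- can: Bystander: spray-type can with a yellow label, 56 mm diameter, 130 mm tall. Origin: centre of the underside.
- sleeve: Bystander: upright grey plastic sleeve, 60 mm diameter, 70 mm tall. Origin: centre of the underside.
- seat (a point): Where the underside centre (origin) of the seated gear comes: on the spigot's axis, on the plate's top, 12 mm above the bench; the bore has 1.5 mm of play all round the spigot. Turned like the fixture.
- knob_grip (a point): Point on the knob's axis, 28 mm above its origin, at the height to grip the bar across its 14 mm width; turned like the knob. Torque felt about this axis between small turns reads a little low: about 0.2 N m running free, 0.42 to 0.46 when slipping, so compare it with the free running.
There are look-alikes about, which are no part of the job. Leave any brown or purple look-alike of the gear alone.

How it is judged:
On the way, in this order (a step that is already met when the one before it is completed fails the run):
1. the gear sits on the spigot, fully down on the plate, and is let go (horizontal distance between gear and fixture below 0.004 m and z of gear in the frame of fixture below 0.0145 m and angle between gear's own z axis and vertical below 0.06 rad and contact force between the fingers and gear below 0.2 N), for 0.2 s.
2. the knob is turned until its clutch slips with the jaw pressing on the gear (angle between the x axis of knob and the x axis of pointer, either way round above 0.05 rad and contact force between jaw and gear above 5 N), for 0.1 s.
At the end, for the whole second after the job is handed in: The gear is on the spigot (within 4 mm of its axis, its underside within 2.5 mm of the plate, tilted less than 0.06 rad), at rest, with the jaw pressing on it by more than 5 N; the knob has slipped over the pointer disc by 0.05 to 0.4 rad (all of step 2 and horizontal distance between gear and fixture below 0.004 m and z of gear in the frame of fixture below 0.0145 m and angle between gear's own z axis and vertical below 0.06 rad and linear speed of gear below 0.02 m/s and angle between the x axis of knob and the x axis of pointer, either way round below 0.4 rad); the robot touches nothing.
It fails at once if the clutch is run on: more than 0.4 rad of slip (angle between the x axis of knob and the x axis of pointer, either way round above 0.4 rad).
It fails at once if the gear is rammed against the fixture (over 45 N) (contact force between gear and fixture above 45 N).
It fails at once if a bystander is moved by more than 20 mm (distance of any of dark_gear, can, sleeve from where it was at the start of the episode above 0.02 m).
It also fails if it takes over 64 s, if anything falls off the work surface, if the arm or the gripper's body presses on something with over 40 N, if the wrist force passes 120 N, or if a joint passes its speed limit or range.

## Working session

There is one attempt and no reset: what is moved stays moved. The work goes in short steps, Python scripts to look and compute and a tool call to move; the robot and the scene stay as the last step left them, time stands still between calls to the robot, and variables do not carry over. Pictures are saved under pics/ and viewed, at most 10 in all, crops included, and the job is handed in when it is done.

Besides the shell and the picture viewer there is one more tool, called after "Call:" in YAML: its name, and indented under it one key for each argument. drive_tool: Moves the arm, as the interface text tells. Its arguments: {"type":"object","properties":{"targets":{"type":"array"},"newtons":{"type":"number"}},"required":["targets"]}

```bash
mkdir -p pics; cat > h.py <<'E'
import numpy as np, cv2
from rig import arm, vision, workorder
def shot(n,f=None):
    d=vision.get_image(n); 
    if f: cv2.imwrite('pics/'+f,d['pixels'][:,:,::-1])
    return d
def ray(d,u,v):
    K=np.array(d['camera_matrix']);E=np.array(d['extrinsics'])
    r=E[:3,:3]@np.linalg.inv(K)@[u,v,1]; return E[:3,3],r/np.linalg.norm(r)
def atz(d,u,v,z):
    o,r=ray(d,u,v); return o+r*(z-o[2])/r[2]
def tri(d1,p1,d2,p2):
    o1,r1=ray(d1,*p1);o2,r2=ray(d2,*p2)
    s=np.linalg.lstsq(np.c_[r1,-r2],o2-o1,rcond=None)[0]
    a=o1+s[0]*r1;b=o2+s[1]*r2; return (a+b)/2,np.linalg.norm(a-b)
def proj(d,P):
    E=np.linalg.inv(np.array(d['extrinsics']));q=np.array(d['camera_matrix'])@(E[:3,:3]@P+E[:3,3]);return q[:2]/q[2]
E
python3 - <<'E'
from h import *
import pickle
a=shot('top','top0.png');b=shot('side','side0.png');pickle.dump((a,b),open('s0.pkl','wb'))
for d in(a,b):print(np.round(d['camera_matrix'],1),np.round(d['extrinsics'],3))
print(arm.get_state(),arm.tips_ahead)
E
```

```text
[[472.2   0.  253.8]
 [  0.  472.2 188.7]
 [  0.    0.    1. ]] [[ 0.022 -0.997  0.07   0.437]
 [-0.999 -0.023 -0.023  0.07 ]
 [ 0.024 -0.069 -0.997  1.015]
 [ 0.     0.     0.     1.   ]]
[[393.6   0.  258.7]
 [  0.  393.6 189.9]
 [  0.    0.    1. ]] [[ 0.937 -0.216  0.275  0.24 ]
 [-0.35  -0.593  0.725 -0.658]
 [ 0.006 -0.776 -0.631  0.702]
 [ 0.     0.     0.     1.   ]]
{'t': 0.1, 'joint_positions': array([ 1.17359553e+00,  1.31094509e-01,  1.48922422e+00,  1.80192982e-06,
        1.52303670e+00, -8.53870379e-02]), 'qvel': array([ 0.00193141, -0.00230488, -0.00155431,  0.00171397, -0.00012516,
       -0.0004179 ]), 'effort': array([ 1.24149858e-03, -5.70955539e+01, -5.01942372e+01, -2.02106594e-04,
        8.25137424e-03, -1.39555215e-06]), 'tool_pos': array([0.18382277, 0.57055423, 0.21171452]), 'tool_rot': array([[-9.51778623e-01,  3.06784916e-01, -6.83569196e-04],
       [ 3.06785640e-01,  9.51777249e-01, -1.62484237e-03],
       [ 1.52128478e-04, -1.75619945e-03, -9.99998446e-01]]), 'wrist_force': array([ 0.12915724, -0.39336795,  0.45018074]), 'moment': array([ 0.022105  ,  0.00017369, -0.05328519]), 'finger_force': 0.0, 'opening': 0.9956422802270626} 0.019
```

View pics/top0.png

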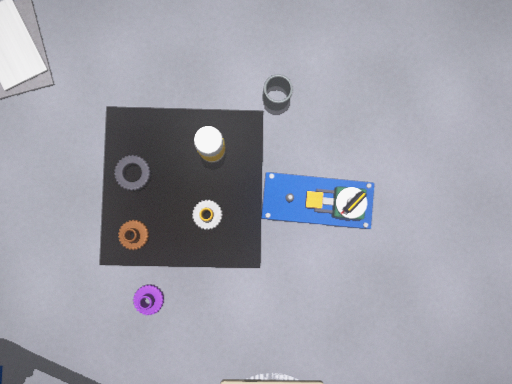

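View pics/side0.png

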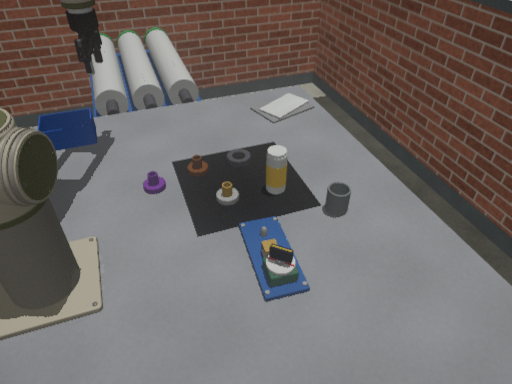

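Three gear shapes in the top view: bright steel with brass hub at (207,214), which fits; brown at (133,235) and purple at (148,299), which are look-alikes. The fixture's spigot is at (290,198) and its knob at (354,203). In the side view the gear is at (228,193) and the knob at (281,258). I'll confirm in one enlarged composite.

```bash
python3 - <<'E'
from h import *
import pickle
a,b=pickle.load(open('s0.pkl','rb'))
A=a['pixels'][165:255,170:390,::-1];B=b['pixels'][175:300,200:320,::-1]
A=cv2.resize(A,None,fx=3.6,fy=3.6,interpolation=cv2.INTER_CUBIC)
B=cv2.resize(B,None,fx=2.2,fy=2.2,interpolation=cv2.INTER_CUBIC)
C=np.zeros((A.shape[0]+B.shape[0],800,3),np.uint8);C[:A.shape[0],:A.shape[1]]=A;C[A.shape[0]:,:B.shape[1]]=B
# second side crop: gear
G=cv2.resize(b['pixels'][175:210,205:285,::-1],None,fx=6.4,fy=6.4,interpolation=cv2.INTER_CUBIC)
C[A.shape[0]:A.shape[0]+G.shape[0],280:280+G.shape[1]]=G
cv2.imwrite('pics/c0.png',C);print(A.shape,B.shape,G.shape)
E
```

```text
(324, 792, 3) (275, 264, 3) (224, 512, 3)
```

View pics/c0.png

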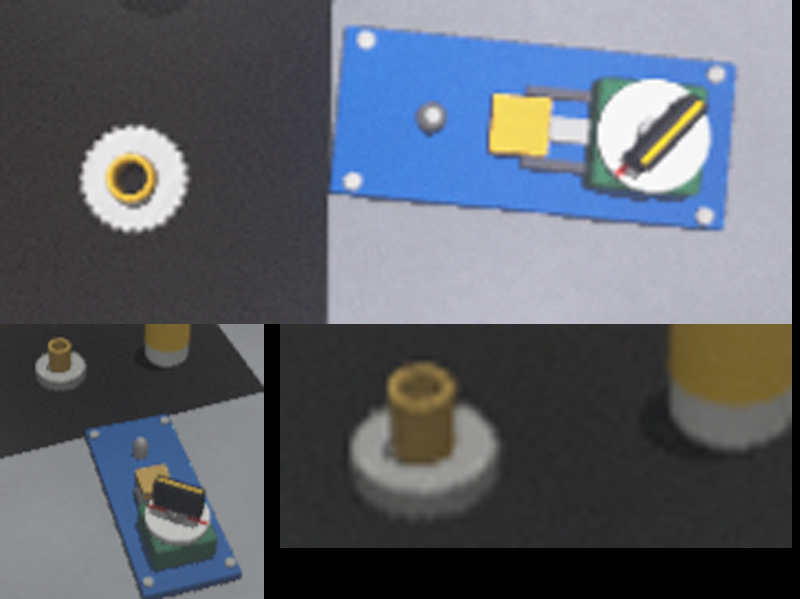

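The crop confirms it: the bright steel disc with brass hub has its hub top at top (206,214), side (227,184). Spigot tip is at top (290,197), side (264,228), and the knob line at top (366,192)–(348,212). Triangulating these.

```bash
python3 - <<'E'
from h import *
import pickle
a,b=pickle.load(open('s0.pkl','rb'))
T=lambda x,y:((x+.5)/3.6-.5+170,(y+.5)/3.6-.5+165)
S=lambda x,y:((x+.5)/2.2-.5+200,(y-324+.5)/2.2-.5+175)
G=lambda x,y:((x-280+.5)/6.4-.5+205,(y-324+.5)/6.4-.5+175)
for n,p,q in(('hub',T(131,178),G(423,385)),('spigot',T(432,114),S(140.5,438)),('knob',T(673,133),S(180,482)),('k1',T(704,98),S(204,487)),('k2',T(641,168),S(157,478))):
    P,e=tri(a,p,b,q);print(n,np.round(P,4),'gap',round(e,4),np.round(p,1),np.round(q,1))
# top only with known heights
print('hub',atz(a,*T(131,178),.048),'disc',atz(a,*T(134,178),.016),'spig',atz(a,*T(432,114),.034),'knob',atz(a,*T(673,133),.0925))
c=[atz(a,*T(*p),.012) for p in((366,40),(716,74),(353,181),(705,215))]
print(np.round(c,4)); m=(np.array(c[1])+c[3]-c[0]-c[2])/2;print('-y dir',m/np.linalg.norm(m), 'jaw/plate centre',np.mean(c,0))
k1=atz(a,*T(704,98),.0925);k2=atz(a,*T(641,168),.0925);print('line',k1,k2,np.linalg.norm(k1-k2),np.degrees(np.arctan2(*(k1-k2)[1::-1])))
s=arm.get_state();print('toolx ang',np.degrees(np.arctan2(s['tool_rot'][1,0],s['tool_rot'][0,0])))
E
```

```text
hub [0.4518 0.1433 0.0507] gap 0.0025 [206.  214.1] [226.9 184.1]
spigot [ 0.4919 -0.0277  0.0367] gap 0.001 [289.6 196.3] [263.6 226.5]
knob [ 0.4819 -0.1531  0.0978] gap 0.0024 [356.6 201.6] [281.5 246.5]
k1 [ 0.5002 -0.169   0.1004] gap 0.0006 [365.2 191.9] [292.5 248.8]
k2 [ 0.4638 -0.1371  0.0937] gap 0.0049 [347.7 211.3] [271.1 244.7]
hub [0.45058294 0.14386614 0.048     ] disc [0.45107367 0.14457019 0.016     ] spig [ 0.49158699 -0.02785116  0.034     ] knob [ 0.48095582 -0.15401425  0.0925    ]
[[ 0.5359  0.0099  0.012 ]
 [ 0.5205 -0.1991  0.012 ]
 [ 0.4522  0.016   0.012 ]
 [ 0.4367 -0.1929  0.012 ]]
-y dir [-0.07365052 -0.99728411  0.        ] jaw/plate centre [ 0.48631369 -0.09151224  0.012     ]
line [ 0.5004955  -0.17093828  0.0925    ] [ 0.46147756 -0.13660634  0.0925    ] 0.05197192856059594 -41.34458480186857
toolx ang 162.13437519420995
```

Heights agree within about 3 mm. Measured: gear (0.4507, 0.1442), spigot (0.4915, −0.0278), fixture +y at 85.8°, knob (0.482, −0.153) with its line at −41.3°. Next I need a row planner.

```bash
cat >> h.py <<'E'
def plan(tx,ty,tz,th,step=1.0,cap=None):
    s=arm.get_state();p=np.array(cap or s['tool_pos']);R=s['tool_rot'];a=np.arctan2(R[1,0],R[0,0]);T=np.array([tx,ty,tz]);th=np.radians(th)
    out=[]
    for i in range(60):
        w=np.clip((a-th)/np.radians(120),-.07,.07)
        d=T-p;x=np.array([np.cos(a),np.sin(a),0]);y=np.array([np.sin(a),-np.cos(a),0]);z=np.array([0,0,-1.])
        m=np.array([d@x,d@y,d@z])/.02
        if abs(m).max()<.005 and abs(w)<.002:break
        m=np.round(m*min(1,step/max(abs(m).max(),1e-9)),2);w=round(w,3)
        p=p+.02*(m[0]*x+m[1]*y+m[2]*z);a-=np.radians(120)*w
        out.append([*map(float,m),float(w)])
    for i,o in enumerate(out):print(o,end='\n' if i%5==4 else ' ')
    print(len(out))
def st():
    s=arm.get_state();R=s['tool_rot'];print('t',round(s['t'],2),'p',np.round(s['tool_pos'],4),'th',round(float(np.degrees(np.arctan2(R[1,0],R[0,0]))),2),'F',np.round(s['wrist_force'],1),'M',np.round(s['moment'],3),'open',round(s['opening'],3),'ff',round(s['finger_force'],1))
E
python3 -c "
from h import *
plan(.4507,.1442,.15,85.8)"
```

```text
[-1.0, -0.84, 0.16, 0.07] [-1.0, -0.62, 0.14, 0.07] [-1.0, -0.43, 0.13, 0.07] [-1.0, -0.27, 0.13, 0.07] [-1.0, -0.11, 0.12, 0.07]
[-1.0, 0.03, 0.12, 0.07] [-1.0, 0.18, 0.13, 0.07] [-1.0, 0.34, 0.13, 0.07] [-1.0, 0.51, 0.14, 0.07] [-1.0, 0.71, 0.15, 0.006]
[-1.0, 0.73, 0.15, 0.0] [-1.0, 0.73, 0.15, 0.0] [-1.0, 0.73, 0.15, 0.0] [-1.0, 0.74, 0.15, 0.0] [-1.0, 0.73, 0.15, 0.0]
[-1.0, 0.74, 0.15, 0.0] [-1.0, 0.73, 0.16, 0.0] [-1.0, 0.74, 0.15, 0.0] [-1.0, 0.73, 0.16, 0.0] [-1.0, 0.74, 0.15, 0.0]
[-1.0, 0.73, 0.16, 0.0] [-0.38, 0.28, 0.06, 0.0] 22
```

Call:
drive_tool:
  targets: [-1,-0.84,0.16,0.07,1,-1,-0.62,0.14,0.07,1,-1,-0.43,0.13,0.07,1,-1,-0.27,0.13,0.07,1,-1,-0.11,0.12,0.07,1]

```text
t: 0.6
tool_pos: [0.2438, 0.4748, 0.1984]
tool_rot: [[-0.497, 0.868, -0.001], [0.868, 0.497, -0.001], [-0.001, -0.001, -1.0]]
wrist_force: [-0.3, -0.4, 0.3]
opening: 1.0
finger_force: 0.0
```

Call:
drive_tool:
  targets: [-1,0.03,0.12,0.07,1,-1,0.18,0.13,0.07,1,-1,0.34,0.13,0.07,1,-1,0.51,0.14,0.07,1,-1,0.71,0.15,0.006,1]

```text
t: 1.1
tool_pos: [0.3011, 0.3831, 0.1852]
tool_rot: [[0.078, 0.997, -0.0], [0.997, -0.078, -0.0], [-0.0, -0.0, -1.0]]
wrist_force: [1.0, -0.5, 0.2]
opening: 1.001
finger_force: 0.0
```

Call:
drive_tool:
  targets: [-1,0.73,0.15,0,1,-1,0.73,0.15,0,1,-1,0.73,0.15,0,1,-1,0.73,0.15,0,1,-1,0.73,0.15,0,1]

```text
t: 1.6
tool_pos: [0.3666, 0.2778, 0.1702]
tool_rot: [[0.073, 0.997, -0.001], [0.997, -0.073, -0.0], [-0.0, -0.0, -1.0]]
wrist_force: [-0.1, 0.4, -0.2]
opening: 0.999
finger_force: 0.0
```

```bash
python3 -c "
from h import *
st();plan(.4507,.1442,.15,85.8)"
```

```text
t 1.6 p [0.3666 0.2778 0.1702] th 85.82 F [-0.1  0.4 -0.2] M [-0.01   0.055  0.048] open 0.999 ff 0.0
[-1.0, 0.74, 0.16, 0.0] [-1.0, 0.74, 0.16, 0.0] [-1.0, 0.73, 0.16, 0.0] [-1.0, 0.74, 0.16, 0.0] [-1.0, 0.73, 0.16, 0.0]
[-1.0, 0.74, 0.15, 0.0] [-0.36, 0.26, 0.06, 0.0] 7
```

Call:
drive_tool:
  targets: [-1,0.74,0.16,0,1,-1,0.74,0.16,0,1,-1,0.73,0.16,0,1,-1,0.74,0.16,0,1,-1,0.73,0.16,0,1]

```text
t: 2.1
tool_pos: [0.4327, 0.1727, 0.1542]
tool_rot: [[0.073, 0.997, -0.001], [0.997, -0.073, -0.0], [-0.0, -0.001, -1.0]]
wrist_force: [-1.1, 0.0, 0.0]
opening: 1.0
finger_force: 0.0
```

Call:
drive_tool:
  targets: [-1,0.74,0.15,0,1,-0.3,0.2,0.06,0,1,0,0,0,0,1,0,0,0,0,1]

```text
t: 2.5
tool_pos: [0.449, 0.147, 0.1504]
tool_rot: [[0.073, 0.997, -0.001], [0.997, -0.073, 0.0], [0.0, -0.001, -1.0]]
wrist_force: [0.7, 0.6, 0.1]
opening: 0.997
finger_force: 0.0
```

```bash
python3 -c "
from h import *
st();plan(.4507,.1442,.038,85.8)
d=shot('top');A=d['pixels'][160:270,140:270,::-1];cv2.imwrite('pics/t1.png',cv2.resize(A,None,fx=5,fy=5,interpolation=cv2.INTER_CUBIC))
print(proj(d,arm.get_state()['tool_pos']))
"
```

```text
t 2.5 p [0.449  0.147  0.1504] th 85.8 F [0.7 0.6 0.1] M [ 0.039 -0.013  0.011] open 0.997 ff 0.0
[-0.02, 0.02, 1.0, 0.0] [-0.02, 0.02, 1.0, 0.0] [-0.03, 0.02, 1.0, 0.0] [-0.02, 0.01, 1.0, 0.0] [-0.03, 0.02, 1.0, 0.0]
[-0.01, 0.01, 0.62, 0.0] 6
[199.86884367 214.03724005]
```

View pics/t1.png

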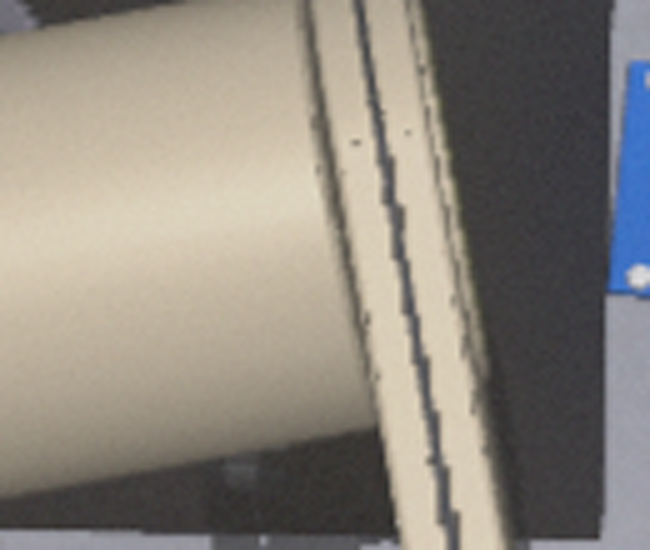

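The arm now blocks the top view of the gear, so I go down on the earlier estimate, leaving 20 mm for a look from the side.

Call:
drive_tool:
  targets: [-0.13,0.08,1,0,1,0,0,1,0,1,0,0,1,0,1,0,0,1,0,1]

```text
t: 2.95
tool_pos: [0.4505, 0.1448, 0.07]
tool_rot: [[0.072, 0.997, 0.0], [0.997, -0.072, 0.0], [0.0, 0.0, -1.0]]
wrist_force: [-0.0, -0.3, -0.4]
opening: 1.0
finger_force: 0.0
```

```bash
python3 -c "
from h import *
st();plan(.4507,.1442,.039,85.8)
d=shot('side');A=d['pixels'][120:220,165:295,::-1];cv2.imwrite('pics/s1.png',cv2.resize(A,None,fx=5,fy=5,interpolation=cv2.INTER_CUBIC))
print(proj(d,arm.get_state()['tool_pos']))
"
```

```text
t 2.95 p [0.4505 0.1448 0.07  ] th 85.9 F [-0.  -0.3 -0.4] M [-0.001  0.03  -0.012] open 1.0 ff 0.0
[-0.02, 0.01, 1.0, 0.001] [-0.01, 0.0, 0.55, -0.0] 2
[224.7413084  179.54557554]
```

View pics/s1.png

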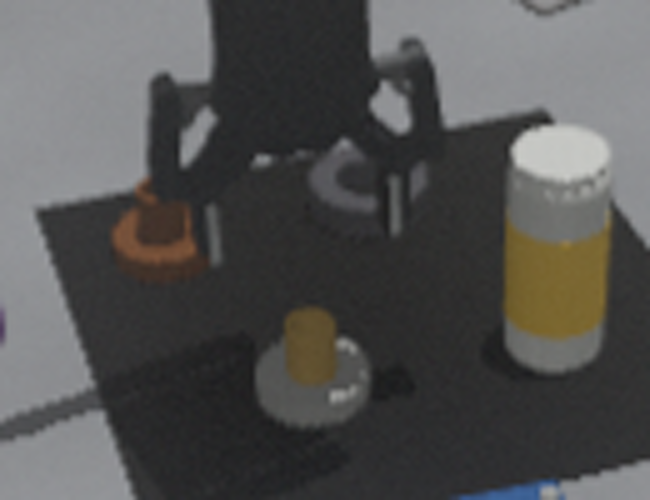

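The side view shows the hub top at crop (310,315), but the fingertips at (215,262)/(397,233) look higher than the TCP reading implies. I'll check this against the calibration before going lower.

```bash
python3 -c "
from h import *
import pickle
a,b=pickle.load(open('s0.pkl','rb'))
p=np.array([.1838,.5706,.2117]);y=np.array([.307,.952,0])
for dz in(.02,0,-.019):print([np.round(proj(b,p+s*.05*y+[0,0,dz]),1) for s in(-1,0,1)])
s=arm.get_state();st();R=s['tool_rot']
d=shot('side')
for dz in(.04,.02,0,-.006,-.019):print(dz,[np.round((proj(d,s['tool_pos']+k*.05*R[:,1]+[0,0,dz])-[165,120])*5,0) for k in(-1,0,1)])
A=np.hstack([cv2.resize(b['pixels'][20:100,50:130,::-1],(400,400)),cv2.resize(d['pixels'][120:220,180:280,::-1],(400,400))])
cv2.imwrite('pics/s2.png',A)
"
```

```text
[array([91., 79.]), array([95.7, 72. ]), array([100.2,  65.6])]
[array([92.8, 85.5]), array([97.4, 78.5]), array([101.8,  71.8])]
[array([94.5, 91.6]), array([99. , 84.4]), array([103.3,  77.7])]
t 3.0 p [0.4481 0.1443 0.0664] th 85.9 F [-2.8 -1.1 -2.6] M [0.029 0.046 0.056] open 0.996 ff 0.0
0.04 [array([199., 252.]), array([295., 236.]), array([389., 221.])]
0.02 [array([202., 283.]), array([297., 267.]), array([390., 252.])]
0 [array([205., 313.]), array([299., 298.]), array([390., 282.])]
-0.006 [array([206., 322.]), array([299., 307.]), array([391., 291.])]
-0.019 [array([208., 342.]), array([300., 326.]), array([391., 310.])]
```

View pics/s2.png

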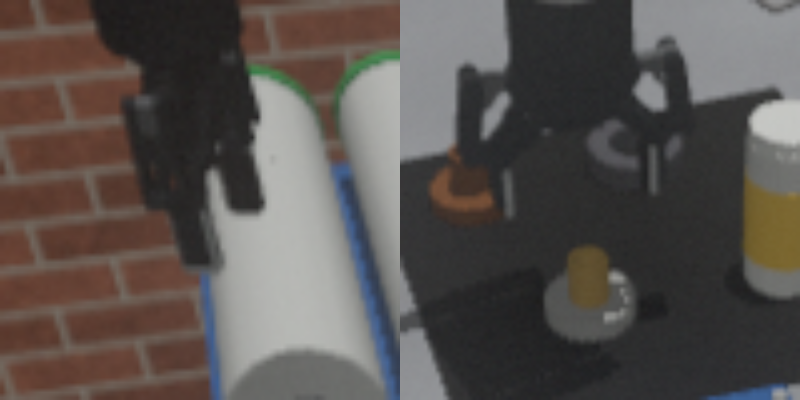

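Both this and the first picture put the open tips about 30 mm above the expected spot. I'll half-close the fingers here (still clear of the hub) to see how the tips move.

Call:
drive_tool:
  targets: [0,0,0,0,0,0,0,0,0,0,0,0,0,0,0,0,0,0,0,0]
  newtons: 40

```text
t: 3.45
tool_pos: [0.4516, 0.144, 0.0715]
tool_rot: [[0.073, 0.997, 0.002], [0.997, -0.073, 0.0], [0.001, 0.002, -1.0]]
wrist_force: [0.1, 0.2, -0.5]
opening: 0.503
finger_force: 0.0
```

```bash
python3 -c "
from h import *
s=arm.get_state();st();R=s['tool_rot']
d=shot('side');t=shot('top')
for dz in(.04,.02,0,-.019):print(dz,[np.round((proj(d,s['tool_pos']+k*.03*R[:,1]+[0,0,dz])-[180,120])*4,0) for k in(-1,0,1)])
A=np.hstack([cv2.resize(d['pixels'][120:220,180:280,::-1],(400,400)),cv2.resize(t['pixels'][165:265,160:260,::-1],(400,400))])
cv2.imwrite('pics/s3.png',A)
"
```

```text
t 3.45 p [0.4516 0.144  0.0715] th 85.82 F [ 0.1  0.2 -0.5] M [ 0.009 -0.018  0.041] open 0.503 ff 0.0
0.04 [array([135., 189.]), array([181., 182.]), array([226., 174.])]
0.02 [array([137., 214.]), array([182., 207.]), array([227., 199.])]
0 [array([139., 239.]), array([184., 231.]), array([228., 224.])]
-0.019 [array([141., 262.]), array([185., 254.]), array([229., 246.])]
```

View pics/s3.png

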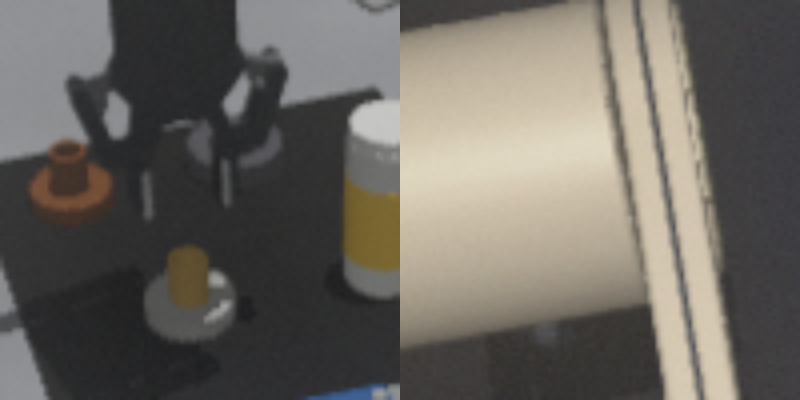

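Tips at (148,218)/(227,205) and hub top at (188,255): laterally lined up, but the tips look about 29 mm higher than reported. Going down is harmless under either reading, so I'll do that and look again.

Call:
drive_tool:
  targets: [0,0,0.5,0,0.6,0,0,0.5,0,0.6,0,0,0.6,0,0.6,0,0,0,0,0.6]

```text
t: 3.95
tool_pos: [0.4487, 0.1433, 0.0356]
tool_rot: [[0.073, 0.997, -0.005], [0.997, -0.073, -0.001], [-0.001, -0.004, -1.0]]
wrist_force: [-0.1, -0.3, -0.2]
opening: 0.798
finger_force: 0.0
```

```bash
python3 -c "
from h import *
s=arm.get_state();st();R=s['tool_rot']
d=shot('side')
for dz in(.04,.02,0,-.019):print(dz,[np.round((proj(d,s['tool_pos']+k*.03*R[:,1]+[0,0,dz])-[180,120])*6,0) for k in(-1,0,1)])
cv2.imwrite('pics/s4.png',cv2.resize(d['pixels'][120:220,180:280,::-1],(600,600),interpolation=cv2.INTER_CUBIC))
"
```

```text
t 3.95 p [0.4487 0.1433 0.0356] th 85.81 F [-0.1 -0.3 -0.2] M [ 0.047  0.006 -0.046] open 0.798 ff 0.0
0.04 [array([202., 353.]), array([269., 342.]), array([336., 331.])]
0.02 [array([205., 389.]), array([271., 378.]), array([337., 367.])]
0 [array([208., 424.]), array([274., 413.]), array([339., 402.])]
-0.019 [array([210., 457.]), array([276., 445.]), array([340., 434.])]
```

View pics/s4.png

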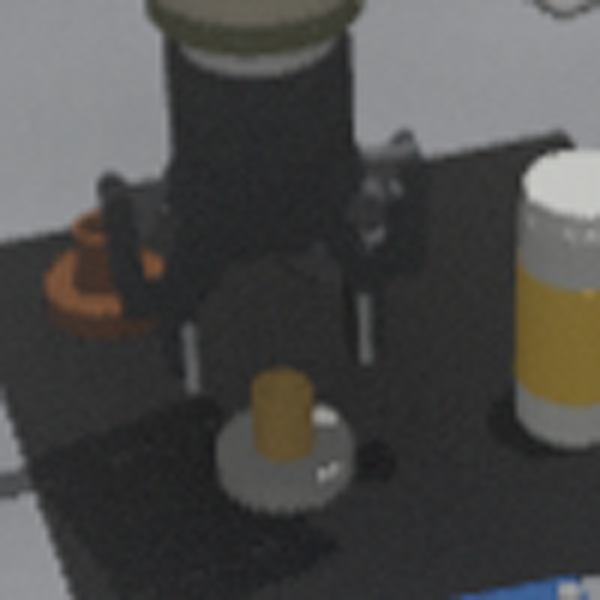

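Tips at crop (193,392)/(366,362) seem level with the hub's top (283,378), which means either an offset in height or one in depth. Closing gently will tell: stopping near 0.33 means the hub is between the pads, and closing fully means it isn't.

Call:
drive_tool:
  targets: [0,0,0,0,0,0,0,0,0,-0.2,0,0,0,0,-0.36,0,0,0,0,-0.4,0,0,0,0,-0.4]
  newtons: 20

```text
t: 4.5
tool_pos: [0.4511, 0.1438, 0.0388]
tool_rot: [[0.073, 0.997, 0.001], [0.997, -0.073, 0.0], [0.0, 0.001, -1.0]]
wrist_force: [0.7, 0.2, 0.3]
opening: 0.297
finger_force: 0.0
```

```bash
python3 -c "
from h import *
for i in range(3):
  st()
d=shot('side');st()
cv2.imwrite('pics/s5.png',cv2.resize(d['pixels'][120:220,180:280,::-1],(600,600),interpolation=cv2.INTER_CUBIC))
"
```

```text
t 4.5 p [0.4511 0.1438 0.0388] th 85.82 F [0.7 0.2 0.3] M [ 0.007 -0.016 -0.004] open 0.297 ff 0.0
t 4.5 p [0.4511 0.1438 0.0388] th 85.82 F [0.7 0.2 0.3] M [ 0.007 -0.016 -0.004] open 0.297 ff 0.0
t 4.5 p [0.4511 0.1438 0.0388] th 85.82 F [0.7 0.2 0.3] M [ 0.007 -0.016 -0.004] open 0.297 ff 0.0
t 4.55 p [0.451  0.1438 0.0387] th 85.81 F [ 0.3 -0.3  0.8] M [0.021 0.019 0.035] open 0.303 ff 0.0
```

It closed to 0.30 (25 mm) without contact, so the hub isn't between the pads. Next I'll open, go 14 mm lower and try again, watching the force.

Call:
drive_tool:
  targets: [0,0,0,0,0.6,0,0,0,0,0.6,0,0,0.3,0,0.6,0,0,0.4,0,0.6,0,0,0,0,0.6]

```text
t: 5.05
tool_pos: [0.4495, 0.1434, 0.0227]
tool_rot: [[0.073, 0.997, -0.003], [0.997, -0.073, -0.001], [-0.001, -0.003, -1.0]]
wrist_force: [0.2, -0.2, 0.3]
opening: 0.8
finger_force: 0.0
```

Call:
drive_tool:
  targets: [0,0,0,0,0,0,0,0,0,-0.2,0,0,0,0,-0.36,0,0,0,0,-0.4,0,0,0,0,-0.4]
  newtons: 20

```text
t: 5.55
tool_pos: [0.4513, 0.1438, 0.0249]
tool_rot: [[0.073, 0.997, 0.001], [0.997, -0.073, 0.0], [0.0, 0.001, -1.0]]
wrist_force: [0.3, -0.3, 2.7]
opening: 0.302
finger_force: 19.7
```

```bash
python3 -c "
from h import *
st()
d=shot('side')
for dz in(.04,.02,0,-.019):print(dz,np.round((proj(d,arm.get_state()['tool_pos']+[0,0,dz])-[180,120])*6,0))
cv2.imwrite('pics/s5.png',cv2.resize(d['pixels'][120:220,180:280,::-1],(600,600),interpolation=cv2.INTER_CUBIC))
"
```

```text
t 5.55 p [0.4513 0.1438 0.0249] th 85.82 F [ 0.3 -0.3  2.7] M [-0.089 -0.119  0.064] open 0.302 ff 19.7
0.04 [276. 359.]
0.02 [278. 395.]
0 [280. 429.]
-0.019 [282. 461.]
```

View pics/s5.png

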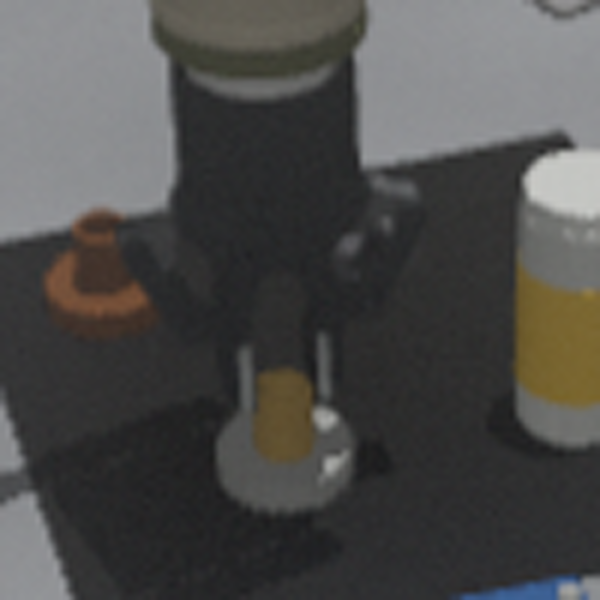

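The pads now hold something (finger force 19.7 N). The picture shows the hub top between the tips at (247,410)/(325,395), with the tips about 38 mm above the bench. So true tip height is about 28 mm above what the readings imply, and I'll work relative to that. I'll open, go 14 mm lower and grip properly.

Call:
drive_tool:
  targets: [0,0,0,0,0.3,0,0,0,0,0.3,0,0,0.3,0,0.3,0,0,0.2,0,0.3,0,0,0,0,0.3]
  newtons: 20

```text
t: 6.1
tool_pos: [0.4499, 0.1435, 0.0133]
tool_rot: [[0.073, 0.997, -0.002], [0.997, -0.073, -0.0], [-0.001, -0.002, -1.0]]
wrist_force: [-0.2, -0.3, -0.3]
opening: 0.652
finger_force: 0.0
```

```bash
python3 -c "
from h import *
st()"
```

```text
t 6.1 p [0.4499 0.1435 0.0133] th 85.81 F [-0.2 -0.3 -0.3] M [-0.029  0.039 -0.014] open 0.652 ff 0.0
```

Call:
drive_tool:
  targets: [0,0,0.2,0,0.3,0,0,0,0,-0.2,0,0,0,0,-0.5,0,0,0,0,-0.6,0,0,0,0,-0.6]
  newtons: 50

```text
t: 6.6
tool_pos: [0.451, 0.1437, 0.0106]
tool_rot: [[0.073, 0.997, 0.0], [0.997, -0.073, -0.0], [-0.0, 0.0, -1.0]]
wrist_force: [-0.7, -0.6, 0.5]
opening: 0.308
finger_force: 49.2
```

```bash
python3 -c "
from h import *
st()"
```

```text
t 6.6 p [0.451  0.1437 0.0106] th 85.82 F [-0.7 -0.6  0.5] M [-0.05  -0.021  0.   ] open 0.308 ff 49.2
```

Call:
drive_tool:
  targets: [0,0,-0.4,0,-0.6,0,0,-0.8,0,-0.6,0,0,-0.8,0,-0.6,0,0,-0.4,0,-0.6,0,0,0,0,-0.6]

```text
t: 7.1
tool_pos: [0.4518, 0.144, 0.0598]
tool_rot: [[0.073, 0.997, 0.002], [0.997, -0.073, 0.0], [0.001, 0.002, -1.0]]
wrist_force: [0.0, -0.1, -4.9]
opening: 0.307
finger_force: 49.9
```

```bash
python3 -c "
from h import *
st();plan(.4917,-.0279,.0586,85.8)"
```

```text
t 7.1 p [0.4518 0.144  0.0598] th 85.82 F [ 0.  -0.1 -4.9] M [-0.089 -0.024  0.009] open 0.307 ff 49.9
[-1.0, 0.31, 0.01, 0.0] [-1.0, 0.31, 0.01, 0.0] [-1.0, 0.31, 0.01, 0.0] [-1.0, 0.31, 0.01, 0.0] [-1.0, 0.31, 0.0, 0.0]
[-1.0, 0.31, 0.01, 0.0] [-1.0, 0.31, 0.0, 0.0] [-1.0, 0.31, 0.01, 0.0] [-0.42, 0.14, -0.0, 0.0] 9
```

Call:
drive_tool:
  targets: [-0.5,0.15,0,0,-0.6,-1,0.31,0,0,-0.6,-1,0.31,0,0,-0.6,-1,0.31,0,0,-0.6,-1,0.31,0,0,-0.6]

```text
t: 7.6
tool_pos: [0.4711, 0.0504, 0.0572]
tool_rot: [[0.073, 0.997, -0.002], [0.997, -0.073, -0.0], [-0.0, -0.002, -1.0]]
wrist_force: [-0.3, 0.2, -4.5]
opening: 0.307
finger_force: 49.8
```

Call:
drive_tool:
  targets: [-1,0.31,0,0,-0.6,-1,0.31,0,0,-0.6,-1,0.31,0,0,-0.6,-0.7,0.2,0,0,-0.6,-0.2,0.05,0,0,-0.6]

```text
t: 8.1
tool_pos: [0.4894, -0.0292, 0.0577]
tool_rot: [[0.075, 0.997, -0.001], [0.997, -0.075, -0.0], [-0.0, -0.001, -1.0]]
wrist_force: [-0.5, 0.8, -5.0]
opening: 0.311
finger_force: 49.8
```

Call:
drive_tool:
  targets: [0,0,0,0,-0.6,0,0,0,0,-0.6]

```text
t: 8.3
tool_pos: [0.4894, -0.027, 0.0581]
tool_rot: [[0.073, 0.997, -0.001], [0.997, -0.073, 0.001], [0.0, -0.001, -1.0]]
wrist_force: [-0.8, 0.8, -5.5]
opening: 0.31
finger_force: 49.8
```

```bash
python3 -c "
from h import *
st();plan(.4917,-.0279,.0586,85.8)
d=shot('side');import pickle;pickle.dump(d,open('s1.pkl','wb'))
C=cv2.resize(d['pixels'][160:280,200:320,::-1],(600,600),interpolation=cv2.INTER_CUBIC)
for P in([.4919,-.0277,.0367],[.4917,-.0279,.012],[.4917,-.0279,.048]):
  print(np.round((proj(d,np.array(P))-[200,160])*5,1))
cv2.imwrite('pics/s6.png',C)"
```

```text
t 8.3 p [ 0.4894 -0.027   0.0581] th 85.82 F [-0.8  0.8 -5.5] M [0.004 0.02  0.054] open 0.31 ff 49.8
[-0.04, 0.12, -0.02, 0.0] 1
[316.8 332.8]
[315.9 369.4]
[316.9 316.2]
```

View pics/s6.png

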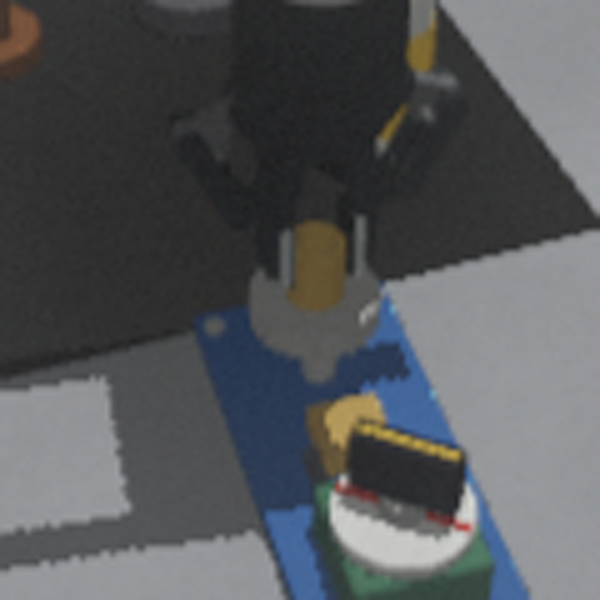

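The gear hangs above the spigot: hub at (320,265), disc spanning 248–382, spigot foot showing at (320,370). Ten views are used, so from here it's numeric measurement only.

```bash
python3 -c "
from h import *
import pickle
st()
d=pickle.load(open('s1.pkl','rb'));a,b=pickle.load(open('s0.pkl','rb'))
def brass(im,r0,r1,c0,c1):
  s=im[r0:r1,c0:c1].astype(float);m=s[:,:,0]-s[:,:,2]
  for i in range(r1-r0):
    w=np.clip(m[i]-25,0,60); 
    if w.sum()>60: print(r0+i,round((w*np.arange(c0,c1)).sum()/w.sum(),2),round(w.sum()/w.max(),1),end=' | ')
  print()
print('hub now');brass(d['pixels'],203,223,255,275)
print('hub0');brass(b['pixels'],180,200,218,238)
def gray(im,r0,r1,c0,c1):
  s=im[r0:r1,c0:c1].astype(float);m=s[:,:,2]-s[:,:,0]
  for i in range(r1-r0):
    w=np.clip(m[i].max()*.8-m[i],0,None)
    print(r0+i,round((w*np.arange(c0,c1)).sum()/w.sum(),2),round(w.sum()/w.max(),1),end=' | ')
  print()
print('spig now');gray(d['pixels'],230,238,256,272)
print('spig0');gray(b['pixels'],224,238,256,272)
for P in([.4512,.1441,.048],[.4512,.1441,.016],[.4917,-.0279,.03],[.4917,-.0279,.012],[.4917,-.0279,.048+.0475],[.4917,-.0279,.016+.0475]):print(P,np.round(proj(b,np.array(P)),2))
"
```

```text
t 8.35 p [ 0.4895 -0.0268  0.0582] th 85.85 F [-0.2  0.4 -4.8] M [0.029 0.02  0.035] open 0.312 ff 49.8
hub now
205 262.79 5.7 | 206 263.27 7.2 | 207 263.79 8.0 | 208 263.66 7.9 | 209 263.69 8.1 | 210 263.54 8.7 | 211 263.51 8.8 | 212 263.57 8.4 | 213 263.51 8.7 | 214 263.49 8.3 | 215 263.33 8.4 | 216 263.33 8.0 | 217 263.21 7.9 | 218 262.75 8.5 | 219 262.58 8.9 | 220 262.65 7.3 | 221 262.49 4.1 | 
hub0
181 226.89 3.0 | 182 226.42 6.6 | 183 226.09 6.4 | 184 226.47 5.4 | 185 226.48 5.5 | 186 226.45 7.7 | 187 226.57 7.7 | 188 226.76 6.0 | 189 227.07 8.0 | 190 227.08 8.2 | 191 227.02 8.2 | 192 227.02 8.2 | 193 227.08 7.9 | 194 227.15 7.9 | 195 226.99 7.2 | 
spig now
230 262.85 12.5 | 231 262.89 8.6 | 232 263.39 6.4 | 233 263.3 6.3 | 234 263.34 5.8 | 235 263.3 4.8 | 236 263.11 3.2 | 237 nan nan | 
spig0
224 nan nan | 225 nan nan | 226 263.39 2.4 | 227 263.6 4.1 | 228 263.42 5.7 | 229 263.35 6.5 | 230 263.4 6.5 | 231 263.33 6.4 | 232 263.25 6.3 | 233 263.24 6.4 | 234 263.11 6.3 | 235 263.32 5.0 | 236 262.98 2.7 | 237 nan nan | 
[0.4512, 0.1441, 0.048] [226.2  184.79]
[0.4512, 0.1441, 0.016] [226.75 194.  ]
[0.4917, -0.0279, 0.03] [263.28 228.63]
[0.4917, -0.0279, 0.012] [263.19 233.88]
[0.4917, -0.0279, 0.0955] [263.66 208.39]
[0.4917, -0.0279, 0.0635] [263.47 218.5 ]<string>:18: RuntimeWarning: invalid value encountered in scalar divide
```

Image and readings both suggest about +1 mm in x and −1 mm in y. I'll correct that and lower to just above the spigot tip.

Call:
drive_tool:
  targets: [-0.05,0.06,0,0,-0.6,0,0,0.3,0,-0.6,0,0,0.3,0,-0.6,0,0,0,0,-0.6,0,0,0,0,-0.6]

```text
t: 8.85
tool_pos: [0.4905, -0.0284, 0.046]
tool_rot: [[0.073, 0.997, -0.001], [0.997, -0.073, 0.0], [0.0, -0.001, -1.0]]
wrist_force: [1.0, -1.1, -4.4]
opening: 0.31
finger_force: 49.8
```

Call:
drive_tool:
  targets: [0,0,0.1,0,-0.6,0,0,0.1,0,-0.6,0,0,0.1,0,-0.6,0,0,0,0,-0.6]

```text
t: 9.25
tool_pos: [0.4907, -0.0286, 0.0401]
tool_rot: [[0.073, 0.997, -0.001], [0.997, -0.073, 0.0], [0.0, -0.001, -1.0]]
wrist_force: [-0.2, -0.9, -4.7]
opening: 0.306
finger_force: 49.8
```

```bash
python3 -c "
from h import *
st()"
```

```text
t 9.25 p [ 0.4907 -0.0286  0.0401] th 85.81 F [-0.2 -0.9 -4.7] M [0.007 0.035 0.028] open 0.306 ff 49.8
```

Underside is at about 29.5 mm, already below the spigot tip, with no contact force. Continuing gently.

Call:
drive_tool:
  targets: [0,0,0.1,0,-0.6,0,0,0.1,0,-0.6,0,0,0,0,-0.6]

```text
t: 9.55
tool_pos: [0.4907, -0.0286, 0.0361]
tool_rot: [[0.073, 0.997, -0.001], [0.997, -0.073, 0.0], [0.0, -0.001, -1.0]]
wrist_force: [-0.4, 0.1, -5.4]
opening: 0.309
finger_force: 49.9
```

Call:
drive_tool:
  targets: [0,0,0.1,0,-0.6,0,0,0.1,0,-0.6,0,0,0,0,-0.6]

```text
t: 9.85
tool_pos: [0.4907, -0.0286, 0.0321]
tool_rot: [[0.073, 0.997, -0.001], [0.997, -0.073, 0.0], [0.0, -0.001, -1.0]]
wrist_force: [-0.1, -0.5, -5.8]
opening: 0.309
finger_force: 49.9
```

Call:
drive_tool:
  targets: [0,0,0.1,0,-0.6,0,0,0.1,0,-0.6,0,0,0.1,0,-0.6,0,0,0,0,-0.6]

```text
t: 10.25
tool_pos: [0.4906, -0.0286, 0.0261]
tool_rot: [[0.073, 0.997, -0.001], [0.997, -0.073, 0.0], [0.0, -0.001, -1.0]]
wrist_force: [-0.7, -0.2, -4.6]
opening: 0.308
finger_force: 49.9
```

Call:
drive_tool:
  targets: [0,0,0.05,0,-0.6,0,0,0.05,0,-0.6,0,0,0,0,-0.6]

```text
t: 10.55
tool_pos: [0.4909, -0.0286, 0.0244]
tool_rot: [[0.073, 0.997, -0.0], [0.997, -0.073, -0.0], [-0.0, -0.0, -1.0]]
wrist_force: [0.4, 0.1, -5.0]
opening: 0.308
finger_force: 49.9
```

Call:
drive_tool:
  targets: [0,0,0.05,0,-0.6,0,0,0,0,-0.6]

```text
t: 10.75
tool_pos: [0.4909, -0.0286, 0.0234]
tool_rot: [[0.073, 0.997, -0.0], [0.997, -0.073, 0.0], [-0.0, -0.0, -1.0]]
wrist_force: [0.0, 0.2, -4.6]
opening: 0.307
finger_force: 49.9
```

Call:
drive_tool:
  targets: [0,0,0.03,0,-0.6,0,0,0,0,-0.6]

```text
t: 10.95
tool_pos: [0.4909, -0.0287, 0.0228]
tool_rot: [[0.073, 0.997, -0.0], [0.997, -0.073, -0.0], [-0.0, -0.0, -1.0]]
wrist_force: [-0.2, 0.2, -4.7]
opening: 0.308
finger_force: 49.9
```

Call:
drive_tool:
  targets: [0,0,0.03,0,-0.6,0,0,0,0,-0.6]

```text
t: 11.15
tool_pos: [0.491, -0.0287, 0.0227]
tool_rot: [[0.073, 0.997, -0.0], [0.997, -0.073, -0.0], [-0.0, -0.0, -1.0]]
wrist_force: [-4.3, 1.0, 1.5]
opening: 0.313
finger_force: 50.4
```

Call:
drive_tool:
  targets: [0,0,0.03,0,-0.6,0,0,0,0,-0.6]

```text
t: 11.35
tool_pos: [0.491, -0.0287, 0.0226]
tool_rot: [[0.073, 0.997, -0.0], [0.997, -0.073, -0.0], [-0.0, -0.0, -1.0]]
wrist_force: [-7.6, 0.7, 9.0]
opening: 0.312
finger_force: 51.1
```

The gear meets the plate exactly at the predicted height (0.0226), with about 14 N. Releasing, then rising.

Call:
drive_tool:
  targets: [0,0,-0.03,0,-0.3,0,0,0,0,0.1,0,0,0,0,0.4,0,0,0,0,0.4,0,0,0,0,0.4]
  newtons: 20

```text
t: 11.85
tool_pos: [0.4911, -0.0287, 0.0223]
tool_rot: [[0.073, 0.997, 0.0], [0.997, -0.073, -0.0], [-0.0, 0.0, -1.0]]
wrist_force: [-0.4, -0.8, -0.0]
opening: 0.693
finger_force: 0.0
```

Call:
drive_tool:
  targets: [0,0,-0.5,0,0.4,0,0,-1,0,0.4,0,0,-1,0,0.4,0,0,-1,0,0.4,0,0,-1,0,0.4]

```text
t: 12.35
tool_pos: [0.4911, -0.0286, 0.1139]
tool_rot: [[0.073, 0.997, 0.001], [0.997, -0.073, -0.0], [-0.0, 0.001, -1.0]]
wrist_force: [0.2, -0.7, 0.0]
opening: 0.699
finger_force: 0.0
```

```bash
python3 -c "
from h import *
st();plan(.482,-.1533,.15,138.7)
s=arm.get_state();print(s['joint_positions'])
d=shot('side')
import pickle
def brass(im,r0,r1,c0,c1):
  s=im[r0:r1,c0:c1].astype(float);m=s[:,:,0]-s[:,:,2]
  for i in range(r1-r0):
    w=np.clip(m[i]-25,0,60)
    if w.sum()>60: print(r0+i,round((w*np.arange(c0,c1)).sum()/w.sum(),2),round(w.sum()/w.max(),1),end=' | ')
  print()
brass(d['pixels'],205,240,252,276)
for z in(.012,.028,.06):print(z,np.round(proj(d,np.array([.4917,-.0279,z])),2))
"
```

```text
t 12.35 p [ 0.4911 -0.0286  0.1139] th 85.81 F [ 0.2 -0.7  0. ] M [ 0.033 -0.014 -0.056] open 0.699 ff 0.0
[-1.0, 0.0, -0.29, -0.07] [-1.0, -0.15, -0.29, -0.07] [-1.0, -0.3, -0.3, -0.07] [-1.0, -0.47, -0.32, -0.07] [-1.0, -0.66, -0.35, -0.07]
[-0.66, -0.6, -0.25, -0.07] [-0.0, 0.0, -0.0, -0.021] 7
[-1.62554364e-01 -9.50211908e-02  1.89976514e+00  3.04048847e-05
  1.33620526e+00 -8.95162485e-02]
216 263.24 4.7 | 217 263.25 7.1 | 218 263.15 8.5 | 219 263.54 8.7 | 220 263.58 8.7 | 221 263.48 8.8 | 222 263.53 8.9 | 223 263.51 9.0 | 224 263.35 9.0 | 225 263.37 9.2 | 226 263.29 9.0 | 227 263.32 9.0 | 228 263.33 8.8 | 229 263.3 9.0 | 230 263.32 8.5 | 231 263.22 7.5 | 232 263.48 4.3 | 239 271.73 4.9 | 
0.012 [263.19 233.88]
0.028 [263.27 229.22]
0.06 [263.45 219.58]
```

The released gear stands on the spigot axis, seated (hub 263.4, rows 216–232 as expected). Now to the knob: turn the tool to 138.7° and go over (0.482, −0.153).

Call:
drive_tool:
  targets: [-1,0,-0.1,-0.07,0.4,-1,-0.15,0,-0.07,0.4,-1,-0.3,0,-0.07,0.4,-1,-0.47,0,-0.07,0.4,-1,-0.66,0,-0.07,0.4]

```text
t: 12.9
tool_pos: [0.4833, -0.1363, 0.1147]
tool_rot: [[-0.618, 0.786, 0.001], [0.786, 0.618, -0.0], [-0.0, 0.0, -1.0]]
wrist_force: [-0.2, 0.3, 0.4]
opening: 0.699
finger_force: 0.0
```

Call:
drive_tool:
  targets: [-0.66,-0.6,0,-0.07,0.4,0,0,0,-0.021,0.4,0,0,0,0,0.4,0,0,0,0,0.4]

```text
t: 13.3
tool_pos: [0.4819, -0.1532, 0.1145]
tool_rot: [[-0.751, 0.661, 0.0], [0.661, 0.751, 0.0], [-0.0, 0.0, -1.0]]
wrist_force: [0.6, -1.2, 0.7]
opening: 0.701
finger_force: 0.0
```

```bash
python3 -c "
from h import *
st();plan(.482,-.153,.115,138.7)
d=shot('side');im=d['pixels'].astype(int)
y=(im[:,:,0]>im[:,:,2]+50)&(im[:,:,1]>im[:,:,2]+30)
ys,xs=np.nonzero(y[225:275,262:310]);print('yellow',xs.min()+262,xs.max()+262,ys.min()+225,ys.max()+225)
"
```

```text
t 13.3 p [ 0.4819 -0.1532  0.1145] th 138.63 F [ 0.6 -1.2  0.7] M [0.02  0.008 0.036] open 0.701 ff 0.0
[0.0, 0.01, -0.03, -0.001] 1
yellow 262 291 239 251
```

Call:
drive_tool:
  targets: [0,0,0.9,0,0.4,0,0,0.8,0,0.4,0,0,0.3,0,0.4,0,0,0.2,0,0.4,0,0,0,0,0.4]

```text
t: 13.85
tool_pos: [0.4818, -0.1531, 0.0702]
tool_rot: [[-0.752, 0.66, -0.0], [0.66, 0.752, 0.0], [0.0, -0.0, -1.0]]
wrist_force: [0.0, 0.5, 0.6]
opening: 0.701
finger_force: 0.0
```

Call:
drive_tool:
  targets: [0,0,0.2,0,0.4,0,0,0.2,0,0.4,0,0,0.2,0,0.4,0,0,0.2,0,0.4,0,0,0,0,0.4]

```text
t: 14.35
tool_pos: [0.4813, -0.1531, 0.0535]
tool_rot: [[-0.752, 0.66, -0.001], [0.66, 0.752, 0.0], [0.001, -0.0, -1.0]]
wrist_force: [0.6, 0.0, -0.4]
opening: 0.699
finger_force: 0.0
```

Call:
drive_tool:
  targets: [0,0,0,0,0,0,0,0,0,-0.4,0,0,0,0,-0.6,0,0,0,0,-0.8,0,0,0,0,-0.9]
  newtons: 30

```text
t: 14.85
tool_pos: [0.4821, -0.1534, 0.0546]
tool_rot: [[-0.752, 0.66, 0.0], [0.66, 0.752, -0.0], [-0.0, 0.0, -1.0]]
wrist_force: [-0.4, 0.5, 1.5]
opening: 0.155
finger_force: 31.9
```

```bash
python3 -c "
from h import *
st()
s=arm.get_state();print('Fx,Fy tool',np.round(s['tool_rot'].T@s['wrist_force'],1))"
```

```text
t 14.85 p [ 0.4821 -0.1534  0.0546] th 138.73 F [-0.4  0.5  1.5] M [ 0.057  0.063 -0.11 ] open 0.155 ff 31.9
Fx,Fy tool [ 0.6  0.1 -1.5]
```

The bar is gripped (0.155) with no side force. Raising the grip to 80 N and turning clockwise (positive twist), reading the torque between small turns.

Call:
drive_tool:
  targets: [0,0,0,0,-0.9,0,0,0,0.03,-0.9,0,0,0,0.03,-0.9,0,0,0,0,-0.9]
  newtons: 80

```text
t: 15.25
tool_pos: [0.4821, -0.1535, 0.0547]
tool_rot: [[-0.663, 0.749, 0.0], [0.749, 0.663, -0.0], [-0.001, 0.0, -1.0]]
wrist_force: [-1.3, 0.4, 6.3]
opening: 0.14
finger_force: 81.5
```

```bash
python3 -c "
from h import *
st()"
```

```text
t 15.25 p [ 0.4821 -0.1535  0.0547] th 131.5 F [-1.3  0.4  6.3] M [0.068 0.23  0.153] open 0.14 ff 81.5
```

Call:
drive_tool:
  targets: [0,0,0,0.03,-0.9,0,0,0,0.03,-0.9,0,0,0,0,-0.9]

```text
t: 15.55
tool_pos: [0.482, -0.1535, 0.0547]
tool_rot: [[-0.564, 0.826, 0.0], [0.826, 0.564, -0.0], [-0.0, 0.0, -1.0]]
wrist_force: [-2.4, -0.4, 6.0]
opening: 0.139
finger_force: 81.6
```

```bash
python3 -c "
from h import *
st()"
```

```text
t 15.55 p [ 0.482  -0.1535  0.0547] th 124.34 F [-2.4 -0.4  6. ] M [0.082 0.312 0.182] open 0.139 ff 81.6
```

Free-running torque is about 0.18 N m, as described. Continuing in 4.8° steps.

Call:
drive_tool:
  targets: [0,0,0,0.02,-0.9,0,0,0,0.02,-0.9,0,0,0,0,-0.9]

```text
t: 15.85
tool_pos: [0.482, -0.1535, 0.0547]
tool_rot: [[-0.494, 0.87, 0.0], [0.87, 0.494, -0.0], [-0.0, 0.0, -1.0]]
wrist_force: [-1.9, 0.8, 6.0]
opening: 0.138
finger_force: 81.6
```

```bash
python3 -c "
from h import *
st()"
```

```text
t 15.85 p [ 0.482  -0.1535  0.0547] th 119.58 F [-1.9  0.8  6. ] M [0.058 0.364 0.24 ] open 0.138 ff 81.6
```

Call:
drive_tool:
  targets: [0,0,0,0.02,-0.9,0,0,0,0.02,-0.9,0,0,0,0,-0.9]

```text
t: 16.15
tool_pos: [0.482, -0.1535, 0.0547]
tool_rot: [[-0.419, 0.908, 0.0], [0.908, 0.419, -0.0], [-0.001, 0.0, -1.0]]
wrist_force: [-1.5, -0.5, 4.6]
opening: 0.143
finger_force: 81.6
```

```bash
python3 -c "
from h import *
st()"
```

```text
t 16.15 p [ 0.482  -0.1535  0.0547] th 114.79 F [-1.5 -0.5  4.6] M [0.043 0.373 0.244] open 0.143 ff 81.6
```

Call:
drive_tool:
  targets: [0,0,0,0.02,-0.9,0,0,0,0.02,-0.9,0,0,0,0,-0.9]

```text
t: 16.45
tool_pos: [0.482, -0.1535, 0.0547]
tool_rot: [[-0.342, 0.94, 0.0], [0.94, 0.342, -0.0], [-0.001, 0.0, -1.0]]
wrist_force: [-2.1, 0.3, 5.6]
opening: 0.141
finger_force: 81.6
```

```bash
python3 -c "
from h import *
st()"
```

```text
t 16.45 p [ 0.482  -0.1535  0.0547] th 109.99 F [-2.1  0.3  5.6] M [0.058 0.407 0.283] open 0.141 ff 81.6
```

Call:
drive_tool:
  targets: [0,0,0,0.02,-0.9,0,0,0,0.02,-0.9,0,0,0,0,-0.9]

```text
t: 16.75
tool_pos: [0.4819, -0.1535, 0.0547]
tool_rot: [[-0.262, 0.965, 0.0], [0.965, 0.262, -0.0], [-0.0, -0.0, -1.0]]
wrist_force: [-1.7, 0.6, 4.9]
opening: 0.141
finger_force: 81.7
```

```bash
python3 -c "
from h import *
st()"
```

```text
t 16.75 p [ 0.4819 -0.1535  0.0547] th 105.2 F [-1.7  0.6  4.9] M [0.063 0.384 0.405] open 0.141 ff 81.7
```

Torque jumped to 0.405 at 105.2°, so the jaw has gripped and the clutch is near or at slip. Going on in 2.4° steps.

Call:
drive_tool:
  targets: [0,0,0,0.02,-0.9,0,0,0,0,-0.9]

```text
t: 16.95
tool_pos: [0.4819, -0.1535, 0.0547]
tool_rot: [[-0.222, 0.975, 0.0], [0.975, 0.222, -0.001], [-0.001, 0.0, -1.0]]
wrist_force: [-1.9, 0.7, 6.0]
opening: 0.142
finger_force: 81.6
```

```bash
python3 -c "
from h import *
st()"
```

```text
t 16.95 p [ 0.4819 -0.1535  0.0547] th 102.81 F [-1.9  0.7  6. ] M [0.018 0.465 0.43 ] open 0.142 ff 81.6
```

Call:
drive_tool:
  targets: [0,0,0,0.02,-0.9,0,0,0,0,-0.9]

```text
t: 17.15
tool_pos: [0.4819, -0.1535, 0.0547]
tool_rot: [[-0.181, 0.984, 0.0], [0.984, 0.181, -0.001], [-0.001, -0.0, -1.0]]
wrist_force: [-1.6, -0.8, 6.1]
opening: 0.141
finger_force: 81.6
```

```bash
python3 -c "
from h import *
st()"
```

```text
t 17.15 p [ 0.4819 -0.1535  0.0547] th 100.41 F [-1.6 -0.8  6.1] M [0.01  0.444 0.416] open 0.141 ff 81.6
```

Torque holds at 0.41–0.43: slipping, roughly 5–9° so far. One more 2.4° step for margin, then let go and rise.

Call:
drive_tool:
  targets: [0,0,0,0.02,-0.9,0,0,0,0,-0.9]

```text
t: 17.35
tool_pos: [0.4819, -0.1535, 0.0547]
tool_rot: [[-0.139, 0.99, 0.0], [0.99, 0.139, -0.001], [-0.001, -0.0, -1.0]]
wrist_force: [-2.1, 0.4, 6.0]
opening: 0.145
finger_force: 81.7
```

```bash
python3 -c "
from h import *
st()"
```

```text
t 17.35 p [ 0.4819 -0.1535  0.0547] th 98.01 F [-2.1  0.4  6. ] M [0.013 0.463 0.45 ] open 0.145 ff 81.7
```

Call:
drive_tool:
  targets: [0,0,0,0,-0.5,0,0,0,0,-0.1,0,0,0,0,0.3,0,0,0,0,0.3,0,0,0,0,0.3]
  newtons: 20

```text
t: 17.85
tool_pos: [0.4818, -0.1533, 0.0542]
tool_rot: [[-0.138, 0.99, -0.0], [0.99, 0.138, 0.0], [0.0, -0.0, -1.0]]
wrist_force: [0.5, 0.1, 0.1]
opening: 0.652
finger_force: 0.0
```

Call:
drive_tool:
  targets: [0,0,-0.4,0,0.3,0,0,-1,0,0.3,0,0,-1,0,0.3,0,0,-1,0,0.3,0,0,-1,0,0.3]

```text
t: 18.35
tool_pos: [0.4819, -0.1533, 0.1438]
tool_rot: [[-0.138, 0.99, 0.0], [0.99, 0.138, -0.0], [-0.0, 0.0, -1.0]]
wrist_force: [-0.2, -0.2, -0.6]
opening: 0.651
finger_force: 0.0
```

Checking the slip numerically from the side view, red line against yellow line.

```bash
cat > m.py <<'E'
from h import *
import sys
def lines(n,im,d,box):
    r0,r1,c0,c1=box;s=im[r0:r1,c0:c1].astype(int);R,G,B=s[:,:,0],s[:,:,1],s[:,:,2]
    for name,m,z in(('red',(R>G+45)&(R>B+35)&(abs(G-B)<30),.0505),('yel',(R>B+45)&(G>B+35),.0925)):
        v,u=np.nonzero(m)
        if len(u)<4: print(n,name,len(u));continue
        P=np.array([atz(d,a+c0,b+r0,z)[:2] for a,b in zip(u,v)])
        P=P[np.linalg.norm(P-[.482,-.153],axis=1)<.036]
        c=P.mean(0);w,V=np.linalg.eigh(np.cov((P-c).T));x=V[:,1]
        print(n,name,len(P),np.round(c,4),'len',np.round(np.ptp((P-c)@x),3),'ang',round(np.degrees(np.arctan2(x[1],x[0]))%180,1))
if __name__=='__main__':
    import pickle
    a,b=pickle.load(open('s0.pkl','rb'))
    lines('side0',b['pixels'],b,(235,285,255,310));lines('top0',a['pixels'],a,(180,225,330,375))
    for n,bx in(('side',(235,285,255,310)),('top',(180,225,330,375))):
        d=shot(n);lines(n,d['pixels'],d,bx)
    st()
E
python3 m.py
```

```text
side0 red 7 [ 0.495 -0.163] len 0.059 ang 137.4
side0 yel 125 [ 0.4698 -0.1408] len 0.057 ang 142.9
top0 red 8 [ 0.4607 -0.1345] len 0.006 ang 135.2
top0 yel 65 [ 0.4817 -0.1536] len 0.048 ang 136.3
side red 13 [ 0.4841 -0.1545] len 0.057 ang 111.3
side yel 100 [ 0.4668 -0.1351] len 0.054 ang 122.4
top red 8 [ 0.4716 -0.129 ] len 0.007 ang 112.5
top yel 35 [ 0.481  -0.1507] len 0.04 ang 103.6
t 18.45 p [ 0.484  -0.1543  0.1463] th 97.94 F [ 0.1 -0.4  0.2] M [ 0.034  0.004 -0.031] open 0.651 ff 0.0
```

Red line is now at about 111–112° and yellow at about 98–104°, so slip is about 8–14° (0.13–0.24 rad), within limits. The torque held at the slip level and the arm is clear. Handing in.

```bash
python3 -c "
from h import *
print(workorder.job_done())"
```

```text
the job is handed in; nothing more can be done
None
```

I handed the job in; the verdict wasn't shown. The gear is fully down on the spigot and released, the knob was turned until its clutch slipped about 8–14° and then let go, and the other bench items weren't touched.

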